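# Put the paint markers back on the clip rack in size order

## Task

Put the two paint markers lying on the desk (blue and green) back on the clip rack: press each one down until it clicks fully home in both its spring clips, so that the four markers stand in size order along the rack, from the thinnest at one end to the thickest at the other. The caps all point the same way as on the two markers already clipped in; leave those two in their clips and do not disturb the other things on the desk.

Things in the scene. Friction and masses are not known exactly. Their poses are not given: they have to be found in the camera images.
- rack: Clip rack, fixed to the desk: two aluminium rails along its y (312 mm long, 14 mm wide, at x = -30 and +30 mm, tops 29 mm high) between black end cheeks; 104 x 326 x 40 mm in all. Open down to the desk between the rails. Four places 80 mm apart along y, a spring clip on each rail. Markers lie across both rails along the rack's x, caps toward its -x. Origin on the desk under its centre, z up.
- rack_slot0 (a point): End place at the rack's +y end: point midway between its two clips, at seat bottom height (36 mm above the desk). Occupied at the start. Home in any place, a marker's axis is 0.518 x its diameter above this height, its barrel's middle over the point, its x along the rack's x.
- rack_slot1 (a point): Place at rack y = +40 mm, empty at the start; point as for rack_slot0. All clips are alike and take all four barrels: each is 12 mm wide in x, two steel jaws that spring open in y over a shallow V-shaped rubber seat. Lips 17 mm above the seat, 3 mm apart when empty; flared mouth 25 mm wide, 29 mm above the seat.
- rack_slot2 (a point): Place at rack y = -40 mm, empty at the start; point as for rack_slot0. A marker only laid in the mouths rests on the flares, its axis about 27 to 30 mm above the seat bottom. Pressed straight down with about 10 to 18 N in all, it spreads the jaws and snaps into the seats, where the lips close over it and hold it.
- rack_slot3 (a point): End place at the rack's -y end; point as for rack_slot0. Occupied at the start.
- marker16: Paint marker: white barrel 16 mm in diameter; yellow cap, tail plug and band round the middle; 22 g. Thinnest. Starts clipped in an end place of the rack (either). Origin on its axis, in the middle of the barrel and band; x along the marker: round barrel -46 to +46 mm, six-sided cap (16 mm across flats, keeps it level, stops rolling) -46 to -82, tail plug +46 to +58. May roll about x.
- marker19: Paint marker: white barrel 19 mm in diameter; blue cap, tail plug and band round the middle; 30 g. Second thinnest. Starts lying on the desk beside the rack. Origin on its axis, in the middle of the barrel and band; x along the marker: round barrel -46 to +46 mm, six-sided cap (19 mm across flats, keeps it level, stops rolling) -46 to -85, tail plug +46 to +58. May roll about x.
- marker22: Paint marker: white barrel 22 mm in diameter; green cap, tail plug and band round the middle; 40 g. Second thickest. Starts lying on the desk beside the rack. Origin on its axis, in the middle of the barrel and band; x along the marker: round barrel -46 to +46 mm, six-sided cap (22 mm across flats, keeps it level, stops rolling) -46 to -88, tail plug +46 to +58. May roll about x.
- marker25: Paint marker: white barrel 25 mm in diameter; red cap, tail plug and band round the middle; 52 g. Thickest. Starts clipped in the other end place. Origin on its axis, in the middle of the barrel and band; x along the marker: round barrel -46 to +46 mm, six-sided cap (25 mm across flats, keeps it level, stops rolling) -46 to -91, tail plug +46 to +58. May roll about x.
- marker16_cap (a point): Centre of the closed end face of the yellow marker's cap, on its axis, 82 mm from the barrel's middle.
- marker19_cap (a point): Centre of the closed end face of the blue marker's cap, on its axis, 85 mm from the barrel's middle.
- marker22_cap (a point): Centre of the closed end face of the green marker's cap, on its axis, 88 mm from the barrel's middle.
- marker25_cap (a point): Centre of the closed end face of the red marker's cap, on its axis, 91 mm from the barrel's middle.
- eraser: Bystander: white eraser in a blue sleeve, 62 x 26 x 14 mm, loose on the desk. Origin under its centre.
- sharpener: Bystander: orange pencil sharpener, 34 x 26 x 32 mm, loose. Origin under its centre.
- dish: Bystander: round glass dish, 110 mm across, 32 mm high, loose. Origin under its centre.
- tray: Bystander: oval gold cash tray, 88 x 208 mm (long way in its y), 12 mm high, loose. Origin under its centre.
There are look-alikes about, which are no part of the job. Of the things that look like the marker19, the largest one is meant. Of the things that look like the marker22, the larger one is meant.

How it is judged:
By the outcome, as a careful person would: the job done as asked, in the order asked, and still so for the second after the job is handed in, with the robot touching nothing.
It also fails if it takes over 58 s, if anything falls off the work surface, if the arm or the gripper's body presses on something with over 40 N, if the wrist force passes 120 N, or if a joint passes its speed limit or range.

## Robot

A 6-joint arm with a two-finger parallel gripper is mounted at the origin on the work surface. World frame = base frame: x ahead of the robot, y to its left, z up, the work surface at z = 0. Lengths are in mm, angles in rad, forces in N, time in s.
With the tool pointing down it reaches from about 275 to 1000 mm from the base axis. Payload 8.4 kg.
Tool frame: the origin (TCP) lies midway between the tips of the shut fingers; the grasp point (between the pads) lies grip_depth behind it (grip_depth is the distance from the TCP to the grasp point, in mm); z points along the fingers, y is the line along which they close (so a half turn about z gives the same grasp; the last joint's range is limited). The gripper opens to 85 mm and grips with 20 to 120 N. Pads are 22 mm wide; open, the fingers measure 114 mm over their backs; the gripper's body (76 mm by 85 mm) begins 54 mm behind the grasp point. The pads swing forward as they close: fully open they stand 13 mm farther back than shut.
Start: joints at [-1.289, 0.353, 1.633, -0, 1.155, -0.002], TCP at [175.002, -600.002, 231.281] pointing down, gripper open.
Joint ranges: [-2.63, 2.63], [-0.92, 2.1], [0.06, 2.66], [-1.3, 4.44], [0, 2.69], [-3.02, 3.02]. Speed limits (rad/s): [2.22, 2.22, 2.79, 3.14, 3.14, 3.14].

## Interface

Orientations are given as [roll, pitch, yaw] about the fixed x, y, z axes, in that order (R = Rz(yaw) Ry(pitch) Rx(roll)).
In Python, from rig import * gives the robot as it stands.
- The arm moves only by the shell command python3 -m creep 'ROWS' [FORCE]. ROWS is JSON, a list of rows, each an object of numbers: "x", "y", "z": the shift along the tool's x, y, z in mm; "rx", "ry", "rz": the turn, a rotation vector about the tool's x, y, z in rad; "hand": the finger opening in mm, from 0 to 85.4. A call has 1 to 20 rows; each row shifts and turns the commanded pose from where the row before left it, along the tool's axes as they then stand; what a row does not reach is not made up. A row lasts 1/8 s, in which the tool goes at most 62.5 mm and 10.7 degrees, less where a joint would pass 70% of its speed; a pose out of reach is approached as far as the arm can. A call with a gripper value outside its range is refused whole. The fingers move at their own pace and stop on an object; FORCE is the grip in N (left out, the last holds). Time passes only in rows, so rows that do not move let the fingers close. It gives the time, the measured TCP pose, the force, the opening and the grip force at its end, in the units of the state.
- sense(): the state, without advancing time (a new reading comes with each control period).
- grab_frame(name): name is "scene" or "top"; returns the picture (400x640x3 uint8, red, green, blue); there is no depth.
- get_calibration(name): a dict with "K" (3x3 intrinsics, pixels), "R" (3x3) and "t" (3): a world point X has camera coordinates R X + t. Camera axes: x right, y down, z forward; pixel columns grow to the right and rows downward; lengths in mm; the calibration is good to about 2 mm. A picture is of the moment at which its call begins. get_calibration takes no time and is no camera call.
- sign_off(): hands the job in; it is judged then, once.
The state is a dict: "clock": time; "qpos": joint angles; "qvel": joint speeds; "joint_efforts": joint torques, N m; "eef_pos": TCP position; "tcp_rot": TCP orientation; "contact_force": force on the tool from outside, world axes, zero at the start; "wrist_torque": the same for the moment, N m; "opening": opening from 0.0 (shut) to 1.0 (fully open); "grasp_force": force on a finger pad.
Only numpy, scipy, OpenCV 4.12 (cv2) and the standard library are available. Lean on these libraries where they do the work, as an engineer would, in place of code of your own. Each camera call takes 0.05 s, during which the arm holds its last target. There are 200 camera calls.

## Working session

There is one attempt and no reset: what is moved stays moved. The work goes in short steps, Python scripts to look and compute and a shell command to move; the robot and the scene stay as the last step left them, time stands still between calls to the robot, and variables do not carry over. Pictures are saved under pics/ and viewed, at most 10 in all, crops included, and the job is handed in when it is done.

```bash
mkdir -p pics; ls
python3 - <<'E'
from rig import *
import cv2
for n in("scene","top"):
    im=grab_frame(n); cv2.imwrite(f"pics/{n}0.png",im[:,:,::-1]); c=get_calibration(n); print(n,c)
s=sense();print(s)
E
```

```text
pics
scene {'K': array([[380.03610704,   0.        , 318.1536352 ],
       [  0.        , 380.03610704, 198.10289557],
       [  0.        ,   0.        ,   1.        ]]), 'R': array([[-0.39485714,  0.91854412,  0.01909278],
       [ 0.63186664,  0.28659118, -0.72014585],
       [-0.66695756, -0.27229064, -0.69355997]]), 't': array([ 158.68576166, -340.33064193, 1540.51945915])}
top {'K': array([[362.67662533,   0.        , 315.57701837],
       [  0.        , 362.67662533, 205.69046414],
       [  0.        ,   0.        ,   1.        ]]), 'R': array([[ 0.01348349, -0.99989155, -0.00592231],
       [-0.99181599, -0.01262208, -0.12705012],
       [ 0.12696159,  0.00758692, -0.99187862]]), 't': array([  74.7108279 ,  574.31817462, 1156.99108408])}
{'clock': 0.1, 'qpos': array([-1.28939467e+00,  3.53576867e-01,  1.63407626e+00,  2.92694529e-05,
        1.15520771e+00, -2.40713136e-03]), 'qvel': array([ 1.74199246e-03, -1.41577914e-03,  5.54790021e-05, -9.16955525e-04,
       -4.56657782e-04,  1.22275916e-03]), 'joint_efforts': array([ 1.11758523e-03, -6.06357408e+01, -3.42821789e+01,  2.48697899e-05,
        4.01429774e-03,  1.30386999e-05]), 'eef_pos': array([ 174.89121257, -599.57363192,  230.63096389]), 'tcp_rot': array([-3.14032454e+00, -2.98155894e-05,  2.83796934e-01]), 'contact_force': array([-0.03541493,  0.4677215 , -0.29993873]), 'wrist_torque': array([-0.0141063 , -0.02624909,  0.00259559]), 'grasp_force': 0.0, 'opening': 1.0028660804963225}
```

View pics/top0.png

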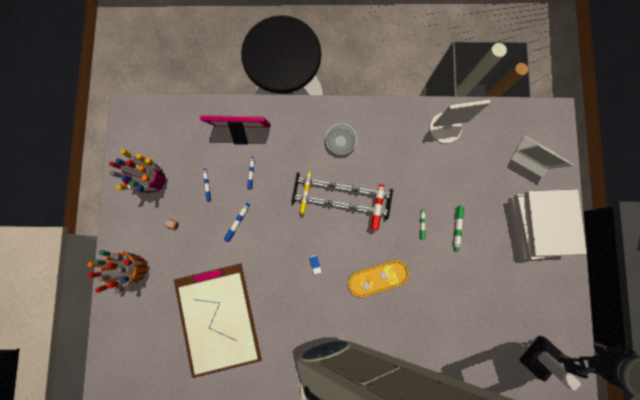

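View pics/scene0.png

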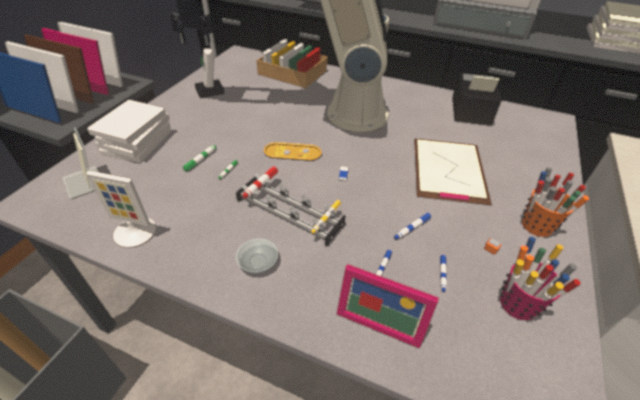

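```bash
cat > h.py <<'E'
from rig import *
import cv2, numpy as np
def ray(n,uv,z):
    c=get_calibration(n);R,t=c["R"],c["t"];o=-R.T@t
    d=R.T@np.linalg.inv(c["K"])@np.array([uv[0],uv[1],1.]);return o+d*(z-o[2])/d[2]
def proj(n,X):
    c=get_calibration(n);p=c["K"]@(c["R"]@np.array(X)+c["t"]);return p[:2]/p[2]
HUE=dict(yellow=(20,35),blue=(105,128),green=(50,90),red=(0,8))
def blobs(n,im,col,z,amin=4,roi=None):
    hsv=cv2.cvtColor(im,cv2.COLOR_RGB2HSV);a,b=HUE[col]
    m=cv2.inRange(hsv,(a,110,50),(b,255,255))
    if col=="red":m|=cv2.inRange(hsv,(174,110,50),(180,255,255))
    k,l,st,ce=cv2.connectedComponentsWithStats(m)
    out=[]
    for i in range(1,k):
        u,v=ce[i]
        if st[i,4]>=amin and (roi is None or roi[0]<u<roi[2] and roi[1]<v<roi[3]):
            out.append((np.round(ce[i],1),int(st[i,4]),np.round(ray(n,ce[i],z)[:2],1)))
    return out
E
python3 - <<'E'
from h import *
im=cv2.imread("pics/top0.png")[:,:,::-1].copy()
for c,z in(("yellow",44),("blue",9.5),("green",11),("red",49)):
    print(c)
    for b in blobs("top",im,c,z,4,(190,150,480,255)):print("  ",*b)
cv2.imwrite("pics/crop0.png",cv2.resize(im[150:265,190:480,::-1],None,fx=2.75,fy=2.75,interpolation=cv2.INTER_CUBIC))
E
```

```text
yellow
   [309. 172.] 9 [684.6 105.5]
   [306.2 187.3] 34 [633.2 113.8]
   [302.7 207.2] 72 [566.7 124.4]
blue
   [251. 169.] 9 [700.3 304.7]
   [205.6 180.6] 13 [658.1 457.9]
   [249.5 183.9] 35 [648.6 308.1]
   [207.8 195.7] 33 [606.2 447.6]
   [247.2 204.2] 6 [579.  313.3]
   [239.2 217.6] 25 [533.1 338.5]
   [228.7 235.3] 63 [473.6 371. ]
green
   [459.4 211.9] 77 [ 561.7 -399.4]
   [422.2 220. ] 10 [ 532.9 -274.4]
   [422.1 234.3] 36 [ 485.1 -273. ]
   [457.5 232.1] 28 [ 493.9 -390.6]
   [456.5 248.5] 8 [ 439.9 -385.4]
red
   [381.1 185.1] 14 [ 642.6 -131.9]
   [378.5 200.6] 50 [ 591.  -122.7]
   [374.9 222.1] 139 [ 520.6 -110.5]
```

View pics/crop0.png

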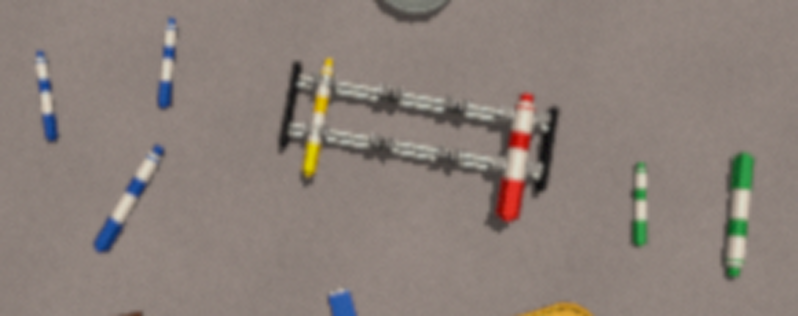

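Run:
```python
from h import *
import rig
print([ (k,getattr(rig,k)) for k in dir(rig) if 'grip' in k.lower() or 'depth' in k.lower()])
im=cv2.imread("pics/scene0.png")[:,:,::-1].copy()
for c,z,near in(("yellow",44.3,(625,114)),("blue",9.5,(530,340)),("green",11,(500,-390)),("red",49,(585,-122))):
    print(c)
    for b in blobs("scene",im,c,z,4):
        if np.hypot(*(b[2]-near))<100: print("  ",*b)
```

```text
[('grip_depth', 18.700000000000003)]
yellow
   [335.9 204.2] 46 [561.  123.6]
   [324.2 218. ] 32 [625.6 113.6]
   [312.9 230.7] 18 [681.5 103.8]
blue
   [425.6 217.1] 39 [468.8 373.2]
   [410. 227.] 17 [526.4 340.2]
   [396.  236.5] 8 [577.7 312.6]
green
   [204.5 153.5] 8 [ 484.9 -393.2]
   [189.1 165. ] 54 [ 558.5 -402.5]
red
   [271.6 171.4] 82 [ 512.8 -112.6]
   [256.9 183.1] 46 [ 580.  -126.9]
   [244.9 194.8] 23 [ 639.5 -133.2]
```

```bash
cat >> h.py <<'E'
def go(x,y,z,yaw):
    from scipy.spatial.transform import Rotation as Ro
    s=sense();R=Ro.from_euler('xyz',s["tcp_rot"]);T=Ro.from_euler('xyz',[np.pi,0,yaw])
    d=np.array([x,y,z])-s["eef_pos"]
    print("t",s["clock"],"pos",s["eef_pos"].round(1),"rot",s["tcp_rot"].round(3),"F",s["contact_force"].round(1),"open",round(85.4*s["opening"],1),"grip",round(s["grasp_force"],1))
    print("now-frame shift",R.inv().apply(d).round(1),"after-turn shift",T.inv().apply(d).round(1),"turn",(R.inv()*T).as_rotvec().round(3))
E
python3 -m creep '[{"rz":-0.181},{"rz":-0.181},{"rz":-0.181},{"rz":-0.181},{"rz":-0.181},{"rz":-0.181},{"rz":-0.181},{"rz":-0.181},{"rz":-0.181},{"rz":-0.181},{"rz":-0.181},{"rz":-0.181},{"rz":-0.181},{}]'
python3 -c "
from h import *
go(532,338.5,110,2.639)"
```

```text
t 0.1 pos [ 174.9 -599.6  230.6] rot [-3.14  -0.     0.284] F [-0.   0.5 -0.3] open 85.6 grip 0.0
now-frame shift [ 605.5 -800.4  121.7] after-turn shift [138.9 994.1 120.6] turn [-1.000e-03 -2.000e-03 -2.355e+00]schema error: expected keys x, y, z, rx, ry, rz, hand
```

```bash
python3 -m creep '[{"rz":-0.181},{"rz":-0.181},{"rz":-0.181},{"rz":-0.181},{"rz":-0.181},{"rz":-0.181},{"rz":-0.181},{"rz":-0.181},{"rz":-0.181},{"rz":-0.181},{"rz":-0.181},{"rz":-0.181},{"rz":-0.181},{"z":0}]' || python3 -m creep '[{"x":0,"y":0,"z":0,"rx":0,"ry":0,"rz":-0.181,"hand":85}]'
python3 -c "
from h import *
go(532,338.5,110,2.639)"
```

```text
clock: 0.22
eef_pos: [174.9, -599.7, 230.8]
tcp_rot: [-3.141, -0.0, 0.468]
contact_force: [-0.7, 0.5, 0.2]
opening: 0.995
grasp_force: 0.0
t 0.225 pos [ 174.9 -599.7  230.8] rot [-3.141 -0.     0.468] F [-0.7  0.5  0.2] open 85.0 grip 0.0
now-frame shift [ 741.9 -676.1  121.6] after-turn shift [139.  994.2 120.8] turn [-0.000e+00 -1.000e-03 -2.171e+00]schema error: expected keys x, y, z, rx, ry, rz, hand
```

```bash
python3 -m creep '[{"x":0,"y":0,"z":0,"rx":0,"ry":0,"rz":-0.181,"hand":85},{"x":0,"y":0,"z":0,"rx":0,"ry":0,"rz":-0.181,"hand":85},{"x":0,"y":0,"z":0,"rx":0,"ry":0,"rz":-0.181,"hand":85},{"x":0,"y":0,"z":0,"rx":0,"ry":0,"rz":-0.181,"hand":85},{"x":0,"y":0,"z":0,"rx":0,"ry":0,"rz":-0.181,"hand":85},{"x":0,"y":0,"z":0,"rx":0,"ry":0,"rz":-0.181,"hand":85},{"x":0,"y":0,"z":0,"rx":0,"ry":0,"rz":-0.181,"hand":85},{"x":0,"y":0,"z":0,"rx":0,"ry":0,"rz":-0.181,"hand":85},{"x":0,"y":0,"z":0,"rx":0,"ry":0,"rz":-0.181,"hand":85},{"x":0,"y":0,"z":0,"rx":0,"ry":0,"rz":-0.181,"hand":85},{"x":0,"y":0,"z":0,"rx":0,"ry":0,"rz":-0.181,"hand":85},{"x":0,"y":0,"z":0,"rx":0,"ry":0,"rz":-0.181,"hand":85}]'
python3 -m creep '[{"x":8,"y":55,"z":0,"rx":0,"ry":0,"rz":0,"hand":85},{"x":8,"y":55,"z":0,"rx":0,"ry":0,"rz":0,"hand":85},{"x":8,"y":55,"z":0,"rx":0,"ry":0,"rz":0,"hand":85},{"x":8,"y":55,"z":0,"rx":0,"ry":0,"rz":0,"hand":85},{"x":8,"y":55,"z":0,"rx":0,"ry":0,"rz":0,"hand":85},{"x":8,"y":55,"z":0,"rx":0,"ry":0,"rz":0,"hand":85},{"x":8,"y":55,"z":0,"rx":0,"ry":0,"rz":0,"hand":85},{"x":8,"y":55,"z":0,"rx":0,"ry":0,"rz":0,"hand":85},{"x":8,"y":55,"z":0,"rx":0,"ry":0,"rz":0,"hand":85},{"x":8,"y":55,"z":0,"rx":0,"ry":0,"rz":0,"hand":85},{"x":8,"y":55,"z":0,"rx":0,"ry":0,"rz":0,"hand":85},{"x":8,"y":55,"z":0,"rx":0,"ry":0,"rz":0,"hand":85},{"x":8,"y":55,"z":0,"rx":0,"ry":0,"rz":0,"hand":85},{"x":8,"y":55,"z":0,"rx":0,"ry":0,"rz":0,"hand":85},{"x":8,"y":55,"z":0,"rx":0,"ry":0,"rz":0,"hand":85},{"x":8,"y":55,"z":0,"rx":0,"ry":0,"rz":0,"hand":85},{"x":8,"y":55,"z":0,"rx":0,"ry":0,"rz":0,"hand":85},{"x":0,"y":0,"z":0,"rx":0,"ry":0,"rz":0,"hand":85}]'
python3 -c "
from h import *
go(532,338.5,80,2.639)"
```

```text
clock: 1.72
eef_pos: [174.9, -599.7, 230.8]
tcp_rot: [3.141, -0.001, 2.643]
contact_force: [0.5, -0.1, -0.2]
opening: 0.994
grasp_force: 0.0
clock: 3.98
eef_pos: [508.9, 287.3, 230.6]
tcp_rot: [3.141, -0.0, 2.64]
contact_force: [-0.1, -0.1, -0.1]
opening: 0.998
grasp_force: 0.0
t 3.975 pos [508.9 287.3 230.6] rot [ 3.141 -0.     2.64 ] F [-0.1 -0.1 -0.1] open 85.2 grip 0.0
now-frame shift [  4.3  55.9 150.7] after-turn shift [  4.4  56.  150.6] turn [ 0.001 -0.     0.001]
```

```bash
python3 -m creep '[{"x":4.4,"y":56,"z":0,"rx":0,"ry":0,"rz":0,"hand":70},{"x":0,"y":0,"z":50,"rx":0,"ry":0,"rz":0,"hand":70},{"x":0,"y":0,"z":50,"rx":0,"ry":0,"rz":0,"hand":70},{"x":0,"y":0,"z":50,"rx":0,"ry":0,"rz":0,"hand":70},{"x":0,"y":0,"z":40,"rx":0,"ry":0,"rz":0,"hand":70},{"x":0,"y":0,"z":25,"rx":0,"ry":0,"rz":0,"hand":70},{"x":0,"y":0,"z":12.5,"rx":0,"ry":0,"rz":0,"hand":70},{"x":0,"y":0,"z":0,"rx":0,"ry":0,"rz":0,"hand":70},{"x":0,"y":0,"z":0,"rx":0,"ry":0,"rz":0,"hand":12},{"x":0,"y":0,"z":0,"rx":0,"ry":0,"rz":0,"hand":12},{"x":0,"y":0,"z":0,"rx":0,"ry":0,"rz":0,"hand":12},{"x":0,"y":0,"z":0,"rx":0,"ry":0,"rz":0,"hand":12},{"x":0,"y":0,"z":0,"rx":0,"ry":0,"rz":0,"hand":12},{"x":0,"y":0,"z":0,"rx":0,"ry":0,"rz":0,"hand":12}]' 60
python3 -c "
from h import *
go(617,34.7,130,2.97)"
```

```text
clock: 5.72
eef_pos: [532.1, 335.8, 5.0]
tcp_rot: [3.14, 0.001, 2.637]
contact_force: [-0.8, -0.2, 5.9]
opening: 0.193
grasp_force: 58.3
t 5.725 pos [532.1 335.8   5. ] rot [3.140e+00 1.000e-03 2.637e+00] F [-0.8 -0.2  5.9] open 16.5 grip 58.3
now-frame shift [-220.1 -222.3 -125.2] after-turn shift [-135.1 -282.2 -125. ] turn [ 0.001  0.001 -0.333]
```

```bash
python3 -m creep '[{"x":0,"y":0,"z":-20,"rx":0,"ry":0,"rz":0,"hand":12},{"x":0,"y":0,"z":-40,"rx":0,"ry":0,"rz":0,"hand":12},{"x":0,"y":0,"z":-60,"rx":0,"ry":0,"rz":0,"hand":12},{"x":0,"y":0,"z":0,"rx":0,"ry":0,"rz":0,"hand":12}]'
python3 - <<'E'
from h import *
go(617,34.7,130,2.97)
im=grab_frame("scene"); cv2.imwrite("pics/s1.png",cv2.resize(im[100:260,330:530,::-1],None,fx=3.5,fy=3.5,interpolation=cv2.INTER_CUBIC))
for b in blobs("scene",im,"blue",122,4,(330,80,530,260)):print(*b)
E
```

```text
clock: 6.22
eef_pos: [534.4, 337.2, 130.3]
tcp_rot: [3.133, 0.005, 2.637]
contact_force: [0.2, 0.5, -0.3]
opening: 0.192
grasp_force: 58.5
t 6.225 pos [534.4 337.2 130.3] rot [3.133 0.005 2.637] F [ 0.2  0.5 -0.3] open 16.4 grip 58.5
now-frame shift [-218.6 -224.9   -0.6] after-turn shift [-133.  -284.     0.3] turn [ 0.008  0.006 -0.333]
[343.  173.7] 33 [512.6 122. ]
[403.3 204.1] 9 [562.2 309.6]
[388.  253.6] 27 [736.9 317.2]
[442.6 259.1] 27 [700.9 435.9]
```

View pics/s1.png

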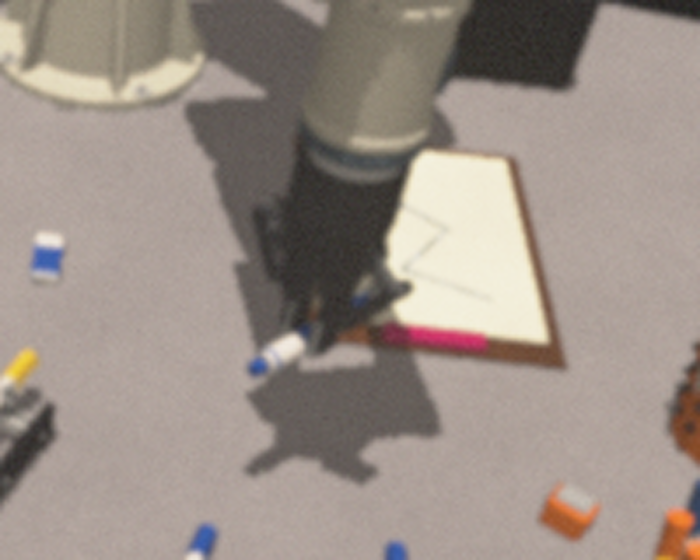

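```bash
python3 -m creep '[{"x":0,"y":0,"z":0,"rx":0,"ry":0,"rz":-0.167,"hand":12},{"x":0,"y":0,"z":0,"rx":0,"ry":0,"rz":-0.167,"hand":12},{"x":-22,"y":-47,"z":0,"rx":0,"ry":0,"rz":0,"hand":12},{"x":-22,"y":-47,"z":0,"rx":0,"ry":0,"rz":0,"hand":12},{"x":-22,"y":-47,"z":0,"rx":0,"ry":0,"rz":0,"hand":12},{"x":-22,"y":-47,"z":0,"rx":0,"ry":0,"rz":0,"hand":12},{"x":-22,"y":-47,"z":0,"rx":0,"ry":0,"rz":0,"hand":12},{"x":-22,"y":-47,"z":0,"rx":0,"ry":0,"rz":0,"hand":12},{"x":0,"y":0,"z":0,"rx":0,"ry":0,"rz":0,"hand":12},{"x":0,"y":0,"z":0,"rx":0,"ry":0,"rz":0,"hand":12},{"x":0,"y":0,"z":0,"rx":0,"ry":0,"rz":0,"hand":12}]'
python3 - <<'E'
from h import *
go(617,34.7,100,2.97)
p=sense()["eef_pos"]
ims={}
for n in("scene","top"):
    im=ims[n]=grab_frame(n); u,v=proj(n,p)
    print(n,u,v)
    for b in blobs(n,im,"blue",p[2]+4.5,3,(u-60,v-60,u+60,v+60)):print(*b)
    u,v=int(u),int(v)
    ims[n]=cv2.resize(im[v-50:v+70,u-65:u+65,::-1],None,fx=3,fy=3,interpolation=cv2.INTER_CUBIC)
cv2.imwrite("pics/p2.png",np.hstack([ims["scene"],ims["top"]]))
E
```

```text
clock: 7.65
eef_pos: [612.9, 36.1, 123.5]
tcp_rot: [3.142, -0.001, 2.972]
contact_force: [-0.3, -0.1, -0.8]
opening: 0.191
grasp_force: 58.5
t 7.65 pos [612.9  36.1 123.5] rot [ 3.142e+00 -1.000e-03  2.972e+00] F [-0.3 -0.1 -0.8] open 16.4 grip 58.5
now-frame shift [-4.3 -0.7 23.5] after-turn shift [-4.2 -0.7 23.5] turn [ 0.    -0.001  0.002]
scene 300.6232073574184 186.51232361937852
[342.9 174.1] 29 [521.  124.5]
[289.  195.3] 7 [661.3  25. ]
top 330.61113814843895 189.47036814578556
```

View pics/p2.png

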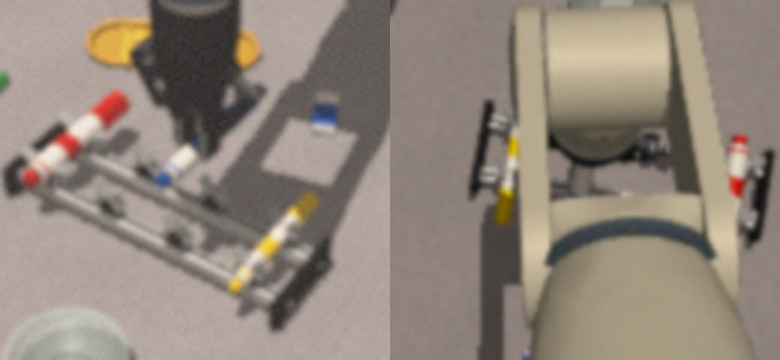

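```bash
python3 -m creep '[{"x":-5,"y":-0.3,"z":20,"rx":0,"ry":0,"rz":0,"hand":12},{"x":0,"y":0,"z":20,"rx":0,"ry":0,"rz":0,"hand":12},{"x":0,"y":0,"z":15,"rx":0,"ry":0,"rz":0,"hand":12},{"x":0,"y":0,"z":5,"rx":0,"ry":0,"rz":0,"hand":12},{"x":0,"y":0,"z":3,"rx":0,"ry":0,"rz":0,"hand":12}]' 100
python3 -m creep '[{"x":0,"y":0,"z":3,"rx":0,"ry":0,"rz":0,"hand":12},{"x":0,"y":0,"z":0,"rx":0,"ry":0,"rz":0,"hand":12}]'
python3 -m creep '[{"x":0,"y":0,"z":3,"rx":0,"ry":0,"rz":0,"hand":12},{"x":0,"y":0,"z":0,"rx":0,"ry":0,"rz":0,"hand":12}]'
```

```text
clock: 8.38
eef_pos: [618.5, 33.9, 60.5]
tcp_rot: [3.142, -0.0, 2.971]
contact_force: [-0.3, 0.2, 1.5]
opening: 0.176
grasp_force: 97.9
clock: 8.62
eef_pos: [619.6, 33.9, 59.0]
tcp_rot: [3.141, 0.002, 2.971]
contact_force: [0.3, 0.1, 4.6]
opening: 0.175
grasp_force: 98.5
clock: 8.88
eef_pos: [620.5, 33.9, 56.9]
tcp_rot: [3.141, 0.005, 2.971]
contact_force: [1.0, -0.1, 5.5]
opening: 0.174
grasp_force: 98.6
```

```bash
python3 -m creep '[{"x":0,"y":0,"z":3,"rx":0,"ry":0,"rz":0,"hand":12},{"x":0,"y":0,"z":0,"rx":0,"ry":0,"rz":0,"hand":12}]'
python3 -m creep '[{"x":0,"y":0,"z":3,"rx":0,"ry":0,"rz":0,"hand":12},{"x":0,"y":0,"z":0,"rx":0,"ry":0,"rz":0,"hand":12}]'
python3 -m creep '[{"x":0,"y":0,"z":3,"rx":0,"ry":0,"rz":0,"hand":12},{"x":0,"y":0,"z":0,"rx":0,"ry":0,"rz":0,"hand":12}]'
```

```text
clock: 9.12
eef_pos: [619.2, 33.7, 52.4]
tcp_rot: [3.141, 0.002, 2.971]
contact_force: [1.3, -0.8, 1.5]
opening: 0.176
grasp_force: 98.2
clock: 9.38
eef_pos: [618.2, 33.8, 48.3]
tcp_rot: [-3.141, -0.001, 2.971]
contact_force: [0.3, -0.4, -1.3]
opening: 0.176
grasp_force: 97.9
clock: 9.62
eef_pos: [617.9, 33.8, 45.1]
tcp_rot: [-3.141, -0.001, 2.971]
contact_force: [0.8, 0.8, -4.0]
opening: 0.179
grasp_force: 97.6
```

```bash
python3 -m creep '[{"x":0,"y":0,"z":2,"rx":0,"ry":0,"rz":0,"hand":12},{"x":0,"y":0,"z":0,"rx":0,"ry":0,"rz":0,"hand":12}]'
python3 -m creep '[{"x":0,"y":0,"z":2,"rx":0,"ry":0,"rz":0,"hand":12},{"x":0,"y":0,"z":0,"rx":0,"ry":0,"rz":0,"hand":12}]'
python3 -m creep '[{"x":0,"y":0,"z":2,"rx":0,"ry":0,"rz":0,"hand":12},{"x":0,"y":0,"z":0,"rx":0,"ry":0,"rz":0,"hand":12}]'
python3 -m creep '[{"x":0,"y":0,"z":2,"rx":0,"ry":0,"rz":0,"hand":12},{"x":0,"y":0,"z":0,"rx":0,"ry":0,"rz":0,"hand":12}]'
```

```text
clock: 9.88
eef_pos: [618.1, 33.8, 43.3]
tcp_rot: [-3.141, -0.001, 2.971]
contact_force: [0.7, 0.3, -4.8]
opening: 0.174
grasp_force: 97.6
clock: 10.12
eef_pos: [618.3, 33.9, 41.7]
tcp_rot: [-3.142, -0.0, 2.971]
contact_force: [-0.6, 0.2, -1.4]
opening: 0.176
grasp_force: 97.9
clock: 10.38
eef_pos: [618.3, 33.8, 41.5]
tcp_rot: [3.142, -0.0, 2.971]
contact_force: [-7.0, 0.6, 17.9]
opening: 0.178
grasp_force: 100.2
clock: 10.62
eef_pos: [618.4, 33.9, 41.3]
tcp_rot: [3.142, 0.0, 2.971]
contact_force: [-14.6, -0.0, 36.4]
opening: 0.176
grasp_force: 102.4
```

```bash
python3 -m creep '[{"x":0,"y":0,"z":-4,"rx":0,"ry":0,"rz":0,"hand":12},{"x":0,"y":0,"z":0,"rx":0,"ry":0,"rz":0,"hand":45},{"x":0,"y":0,"z":0,"rx":0,"ry":0,"rz":0,"hand":45},{"x":0,"y":0,"z":0,"rx":0,"ry":0,"rz":0,"hand":45},{"x":0,"y":0,"z":0,"rx":0,"ry":0,"rz":0,"hand":45},{"x":0,"y":0,"z":-20,"rx":0,"ry":0,"rz":0,"hand":45},{"x":0,"y":0,"z":-40,"rx":0,"ry":0,"rz":0,"hand":45},{"x":0,"y":0,"z":-50,"rx":0,"ry":0,"rz":0,"hand":45}]' 60
python3 -m creep '[{"x":0,"y":0,"z":0,"rx":0,"ry":0,"rz":0.1815,"hand":70},{"x":0,"y":0,"z":0,"rx":0,"ry":0,"rz":0.1815,"hand":70},{"x":0,"y":0,"z":0,"rx":0,"ry":0,"rz":0.1815,"hand":70},{"x":0,"y":0,"z":0,"rx":0,"ry":0,"rz":0.1815,"hand":70},{"x":0,"y":0,"z":0,"rx":0,"ry":0,"rz":0.1815,"hand":70},{"x":0,"y":0,"z":0,"rx":0,"ry":0,"rz":0.1815,"hand":70},{"x":0,"y":0,"z":0,"rx":0,"ry":0,"rz":0.1815,"hand":70},{"x":0,"y":0,"z":0,"rx":0,"ry":0,"rz":0.1815,"hand":70},{"x":0,"y":0,"z":0,"rx":0,"ry":0,"rz":0.1815,"hand":70},{"x":0,"y":0,"z":0,"rx":0,"ry":0,"rz":0.1815,"hand":70},{"x":0,"y":0,"z":0,"rx":0,"ry":0,"rz":0.1815,"hand":70},{"x":0,"y":0,"z":0,"rx":0,"ry":0,"rz":0.1815,"hand":70},{"x":0,"y":0,"z":0,"rx":0,"ry":0,"rz":0.1815,"hand":70},{"x":0,"y":0,"z":0,"rx":0,"ry":0,"rz":0.1815,"hand":70},{"x":0,"y":0,"z":0,"rx":0,"ry":0,"rz":0.1815,"hand":70},{"x":0,"y":0,"z":0,"rx":0,"ry":0,"rz":0.1815,"hand":70},{"x":0,"y":0,"z":0,"rx":0,"ry":0,"rz":0.1815,"hand":70}]'
python3 -c "
from h import *
go(493.2,-392.5,60,-0.115)"
```

```text
clock: 11.62
eef_pos: [617.9, 33.8, 153.5]
tcp_rot: [-3.141, -0.001, 2.971]
contact_force: [0.6, 1.2, -0.5]
opening: 0.525
grasp_force: 0.0
clock: 13.75
eef_pos: [618.7, 33.8, 153.3]
tcp_rot: [-3.141, -0.001, -0.121]
contact_force: [-0.5, -0.0, 0.2]
opening: 0.821
grasp_force: 0.0
t 13.75 pos [618.7  33.8 153.3] rot [-3.141e+00 -1.000e-03 -1.210e-01] F [-0.5 -0.   0.2] open 70.1 grip 0.0
now-frame shift [-73.4 438.4  93.1] after-turn shift [-75.8 437.9  93.3] turn [-0.    -0.001 -0.006]
```

```bash
python3 -m creep '[{"x":-9.4,"y":54.7,"z":0,"rx":0,"ry":0,"rz":-0.006,"hand":70},{"x":-9.5,"y":54.7,"z":0,"rx":0,"ry":0,"rz":0,"hand":70},{"x":-9.5,"y":54.7,"z":0,"rx":0,"ry":0,"rz":0,"hand":70},{"x":-9.5,"y":54.7,"z":0,"rx":0,"ry":0,"rz":0,"hand":70},{"x":-9.5,"y":54.7,"z":0,"rx":0,"ry":0,"rz":0,"hand":70},{"x":-9.5,"y":54.7,"z":0,"rx":0,"ry":0,"rz":0,"hand":70},{"x":-9.5,"y":54.7,"z":0,"rx":0,"ry":0,"rz":0,"hand":70},{"x":-9.5,"y":54.7,"z":0,"rx":0,"ry":0,"rz":0,"hand":70},{"x":0,"y":0,"z":0,"rx":0,"ry":0,"rz":0,"hand":70}]'
python3 - <<'E'
from h import *
go(493.2,-392.5,5,-0.115)
im=grab_frame("scene")
for c,z in(("blue",45.8),("yellow",44.3),("red",49),("green",11)):
    for b in blobs("scene",im,c,z,4,(150,140,350,260)):print(c,*b)
a=im[130:255,170:360,::-1]; b=grab_frame("top")[150:265,290:480,::-1]
cv2.imwrite("pics/p3.png",cv2.resize(np.vstack([a,b]),None,fx=2.5,fy=2.5,interpolation=cv2.INTER_CUBIC)[:600])
E
```

```text
clock: 14.88
eef_pos: [494.2, -396.5, 153.3]
tcp_rot: [3.14, -0.002, -0.113]
contact_force: [0.7, 0.2, 0.1]
opening: 0.822
grasp_force: 0.0
t 14.875 pos [ 494.2 -396.5  153.3] rot [ 3.14e+00 -2.00e-03 -1.13e-01] F [0.7 0.2 0.1] open 70.2 grip 0.0
now-frame shift [ -1.7  -4.2 148.3] after-turn shift [ -1.5  -3.9 148.3] turn [ 0.002 -0.002  0.002]
blue [342.9 173.8] 34 [426.5  94.7]
blue [313.5 193. ] 34 [545.9  45.9]
blue [300.3 206.1] 16 [612.   33.6]
blue [288.1 218.1] 8 [668.6  22.8]
yellow [291.1 151.5] 403 [ 388.9 -105.6]
yellow [284.  142.8] 4 [ 354.2 -150. ]
yellow [336.1 204.2] 48 [560.8 123.9]
yellow [324.3 218.1] 31 [625.7 113.9]
yellow [312.9 230.7] 18 [681.5 103.8]
red [271.6 171.5] 83 [ 513.  -112.7]
red [256.9 183.1] 46 [ 580.  -126.9]
red [244.9 194.8] 23 [ 639.5 -133.2]
green [204.3 153.3] 9 [ 484.4 -394.2]
green [189.1 165.1] 57 [ 558.8 -402.1]
green [234.3 162.6] 7 [ 485.  -272.9]
```

View pics/p3.png

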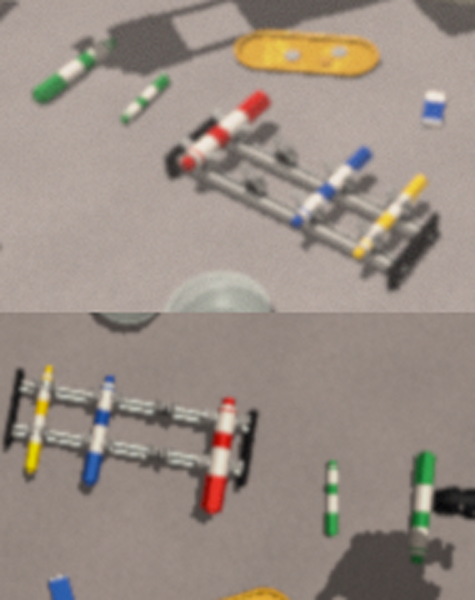

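```bash
python3 -m creep '[{"x":-1.5,"y":-3.9,"z":0,"rx":0,"ry":0,"rz":0,"hand":70},{"x":0,"y":0,"z":45,"rx":0,"ry":0,"rz":0,"hand":70},{"x":0,"y":0,"z":45,"rx":0,"ry":0,"rz":0,"hand":70},{"x":0,"y":0,"z":30,"rx":0,"ry":0,"rz":0,"hand":70},{"x":0,"y":0,"z":20,"rx":0,"ry":0,"rz":0,"hand":70},{"x":0,"y":0,"z":8,"rx":0,"ry":0,"rz":0,"hand":70},{"x":0,"y":0,"z":0,"rx":0,"ry":0,"rz":0,"hand":70},{"x":0,"y":0,"z":0,"rx":0,"ry":0,"rz":0,"hand":14},{"x":0,"y":0,"z":0,"rx":0,"ry":0,"rz":0,"hand":14},{"x":0,"y":0,"z":0,"rx":0,"ry":0,"rz":0,"hand":14},{"x":0,"y":0,"z":0,"rx":0,"ry":0,"rz":0,"hand":14},{"x":0,"y":0,"z":0,"rx":0,"ry":0,"rz":0,"hand":14},{"x":0,"y":0,"z":0,"rx":0,"ry":0,"rz":0,"hand":14}]' 100
python3 -m creep '[{"x":0,"y":0,"z":-20,"rx":0,"ry":0,"rz":0,"hand":14},{"x":0,"y":0,"z":-50,"rx":0,"ry":0,"rz":0,"hand":14},{"x":0,"y":0,"z":-50,"rx":0,"ry":0,"rz":0,"hand":14}]'
python3 -m creep '[{"x":0,"y":0,"z":0,"rx":0,"ry":0,"rz":-0.1815,"hand":14},{"x":0,"y":0,"z":0,"rx":0,"ry":0,"rz":-0.1815,"hand":14},{"x":0,"y":0,"z":0,"rx":0,"ry":0,"rz":-0.1815,"hand":14},{"x":0,"y":0,"z":0,"rx":0,"ry":0,"rz":-0.1815,"hand":14},{"x":0,"y":0,"z":0,"rx":0,"ry":0,"rz":-0.1815,"hand":14},{"x":0,"y":0,"z":0,"rx":0,"ry":0,"rz":-0.1815,"hand":14},{"x":0,"y":0,"z":0,"rx":0,"ry":0,"rz":-0.1815,"hand":14},{"x":0,"y":0,"z":0,"rx":0,"ry":0,"rz":-0.1815,"hand":14},{"x":0,"y":0,"z":0,"rx":0,"ry":0,"rz":-0.1815,"hand":14},{"x":0,"y":0,"z":0,"rx":0,"ry":0,"rz":-0.1815,"hand":14},{"x":0,"y":0,"z":0,"rx":0,"ry":0,"rz":-0.1815,"hand":14},{"x":0,"y":0,"z":0,"rx":0,"ry":0,"rz":-0.1815,"hand":14},{"x":0,"y":0,"z":0,"rx":0,"ry":0,"rz":-0.1815,"hand":14},{"x":0,"y":0,"z":0,"rx":0,"ry":0,"rz":-0.1815,"hand":14},{"x":0,"y":0,"z":0,"rx":0,"ry":0,"rz":-0.1815,"hand":14}]'
python3 -c "
from h import *
go(603.4,-44.1,125,2.971)"
```

```text
clock: 16.6
eef_pos: [494.6, -389.5, 5.0]
tcp_rot: [3.141, -0.001, -0.109]
contact_force: [-2.4, 0.3, 7.1]
opening: 0.216
grasp_force: 97.1
clock: 16.98
eef_pos: [493.9, -388.7, 126.0]
tcp_rot: [-3.141, 0.0, -0.109]
contact_force: [-0.1, -0.5, -0.0]
opening: 0.217
grasp_force: 97.4
clock: 18.85
eef_pos: [494.2, -388.9, 125.1]
tcp_rot: [-3.141, 0.001, 2.62]
contact_force: [-0.0, 0.1, -0.7]
opening: 0.218
grasp_force: 97.3
t 18.85 pos [ 494.2 -388.9  125.1] rot [-3.141e+00  1.000e-03  2.620e+00] F [-0.   0.1 -0.7] open 18.6 grip 97.3
now-frame shift [ 77.2 353.4   0. ] after-turn shift [-4.910e+01  3.584e+02  1.000e-01] turn [-0.     0.001 -0.351]
```

```bash
python3 -m creep '[{"x":0,"y":0,"z":0,"rx":0,"ry":0,"rz":-0.1755,"hand":14},{"x":0,"y":0,"z":0,"rx":0,"ry":0,"rz":-0.1755,"hand":14},{"x":-7,"y":51.2,"z":0,"rx":0,"ry":0,"rz":0,"hand":14},{"x":-7,"y":51.2,"z":0,"rx":0,"ry":0,"rz":0,"hand":14},{"x":-7,"y":51.2,"z":0,"rx":0,"ry":0,"rz":0,"hand":14},{"x":-7,"y":51.2,"z":0,"rx":0,"ry":0,"rz":0,"hand":14},{"x":-7,"y":51.2,"z":0,"rx":0,"ry":0,"rz":0,"hand":14},{"x":-7,"y":51.2,"z":0,"rx":0,"ry":0,"rz":0,"hand":14},{"x":-7,"y":51.2,"z":0,"rx":0,"ry":0,"rz":0,"hand":14},{"x":0,"y":0,"z":0,"rx":0,"ry":0,"rz":0,"hand":14},{"x":0,"y":0,"z":0,"rx":0,"ry":0,"rz":0,"hand":14}]'
python3 - <<'E'
from h import *
go(603.4,-44.1,70,2.971)
p=sense()["eef_pos"]
im=grab_frame("scene"); u,v=proj("scene",p); print(u,v)
for b in blobs("scene",im,"green",p[2]+6,3,(u-60,v-60,u+60,v+60)):print(*b)
u,v=int(u),int(v)
cv2.imwrite("pics/p4.png",cv2.resize(im[v-60:v+70,u-80:u+80,::-1],None,fx=4,fy=4,interpolation=cv2.INTER_CUBIC))
E
```

```text
clock: 20.23
eef_pos: [605.3, -44.8, 124.5]
tcp_rot: [-3.141, 0.0, 2.966]
contact_force: [-0.8, -0.0, -1.4]
opening: 0.21
grasp_force: 97.4
t 20.225 pos [605.3 -44.8 124.5] rot [-3.141  0.     2.966] F [-0.8 -0.  -1.4] open 18.0 grip 97.4
now-frame shift [ 2.   0.4 54.5] after-turn shift [ 2.   0.4 54.5] turn [-0.     0.    -0.005]
275.56635419159636 176.50352253034364
[234.3 162.6] 7 [ 606.1 -177.8]
[262.7 184.9] 9 [656.5 -56.6]
```

View pics/p4.png

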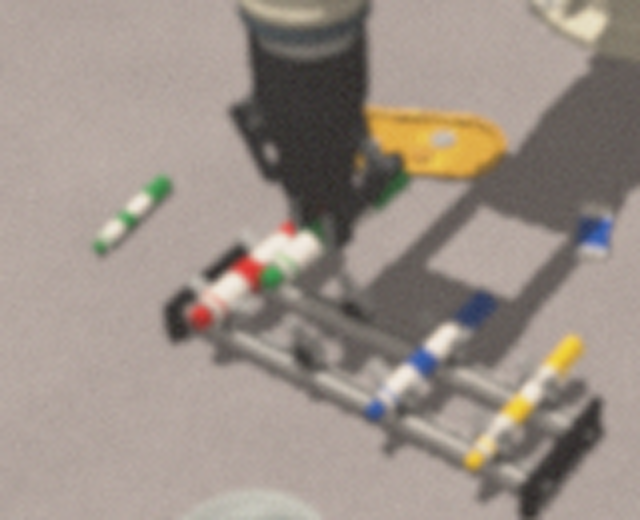

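```bash
python3 -m creep '[{"x":1.5,"y":0.3,"z":20,"rx":0,"ry":0,"rz":-0.004,"hand":14},{"x":0,"y":0,"z":20,"rx":0,"ry":0,"rz":0,"hand":14},{"x":0,"y":0,"z":15,"rx":0,"ry":0,"rz":0,"hand":14},{"x":0,"y":0,"z":5,"rx":0,"ry":0,"rz":0,"hand":14},{"x":0,"y":0,"z":3,"rx":0,"ry":0,"rz":0,"hand":14}]' 110
python3 -m creep '[{"x":0,"y":0,"z":3,"rx":0,"ry":0,"rz":0,"hand":14},{"x":0,"y":0,"z":0,"rx":0,"ry":0,"rz":0,"hand":14}]'
python3 -m creep '[{"x":0,"y":0,"z":3,"rx":0,"ry":0,"rz":0,"hand":14},{"x":0,"y":0,"z":0,"rx":0,"ry":0,"rz":0,"hand":14}]'
python3 -m creep '[{"x":0,"y":0,"z":3,"rx":0,"ry":0,"rz":0,"hand":14},{"x":0,"y":0,"z":0,"rx":0,"ry":0,"rz":0,"hand":14}]'
python3 -m creep '[{"x":0,"y":0,"z":3,"rx":0,"ry":0,"rz":0,"hand":14},{"x":0,"y":0,"z":0,"rx":0,"ry":0,"rz":0,"hand":14}]'
```

```text
clock: 20.9
eef_pos: [604.3, -44.5, 61.1]
tcp_rot: [3.142, 0.001, 2.968]
contact_force: [-0.4, 1.2, 2.7]
opening: 0.209
grasp_force: 110.0
clock: 21.15
eef_pos: [605.0, -44.2, 59.0]
tcp_rot: [3.141, 0.002, 2.969]
contact_force: [0.3, 0.2, 5.8]
opening: 0.209
grasp_force: 111.2
clock: 21.4
eef_pos: [606.1, -44.1, 56.8]
tcp_rot: [3.141, 0.005, 2.969]
contact_force: [1.4, -0.6, 6.6]
opening: 0.212
grasp_force: 111.5
clock: 21.65
eef_pos: [604.7, -44.1, 52.4]
tcp_rot: [3.142, 0.002, 2.969]
contact_force: [2.3, -0.7, 2.4]
opening: 0.21
grasp_force: 111.0
clock: 21.9
eef_pos: [603.8, -44.1, 48.4]
tcp_rot: [-3.142, -0.0, 2.969]
contact_force: [0.7, -0.3, -0.4]
opening: 0.21
grasp_force: 110.7
```

Same force pattern as the blue one; continue to the seat.

```bash
python3 -m creep '[{"x":0,"y":0,"z":3,"rx":0,"ry":0,"rz":0,"hand":14},{"x":0,"y":0,"z":2,"rx":0,"ry":0,"rz":0,"hand":14},{"x":0,"y":0,"z":2,"rx":0,"ry":0,"rz":0,"hand":14},{"x":0,"y":0,"z":0,"rx":0,"ry":0,"rz":0,"hand":14}]'
python3 -m creep '[{"x":0,"y":0,"z":2,"rx":0,"ry":0,"rz":0,"hand":14},{"x":0,"y":0,"z":0,"rx":0,"ry":0,"rz":0,"hand":14}]'
python3 -m creep '[{"x":0,"y":0,"z":1.5,"rx":0,"ry":0,"rz":0,"hand":14},{"x":0,"y":0,"z":0,"rx":0,"ry":0,"rz":0,"hand":14}]'
```

```text
clock: 22.4
eef_pos: [603.5, -44.0, 41.7]
tcp_rot: [-3.142, -0.001, 2.969]
contact_force: [-2.4, 0.1, 3.6]
opening: 0.207
grasp_force: 111.0
clock: 22.65
eef_pos: [603.6, -44.0, 41.5]
tcp_rot: [-3.142, -0.001, 2.969]
contact_force: [-8.6, 0.8, 22.5]
opening: 0.213
grasp_force: 113.2
clock: 22.9
eef_pos: [603.6, -44.0, 41.4]
tcp_rot: [-3.142, -0.001, 2.969]
contact_force: [-14.4, 1.3, 37.4]
opening: 0.211
grasp_force: 114.7
```

```bash
python3 -m creep '[{"x":0,"y":0,"z":-4.5,"rx":0,"ry":0,"rz":0,"hand":14},{"x":0,"y":0,"z":0,"rx":0,"ry":0,"rz":0,"hand":45},{"x":0,"y":0,"z":0,"rx":0,"ry":0,"rz":0,"hand":45},{"x":0,"y":0,"z":0,"rx":0,"ry":0,"rz":0,"hand":45},{"x":0,"y":0,"z":0,"rx":0,"ry":0,"rz":0,"hand":45},{"x":0,"y":0,"z":-20,"rx":0,"ry":0,"rz":0,"hand":45},{"x":0,"y":0,"z":-50,"rx":0,"ry":0,"rz":0,"hand":45},{"x":0,"y":0,"z":-50,"rx":0,"ry":0,"rz":0,"hand":45},{"x":0,"y":-55,"z":-20,"rx":0,"ry":0,"rz":0,"hand":45},{"x":0,"y":-55,"z":0,"rx":0,"ry":0,"rz":0,"hand":45},{"x":0,"y":-55,"z":0,"rx":0,"ry":0,"rz":0,"hand":45},{"x":0,"y":-55,"z":0,"rx":0,"ry":0,"rz":0,"hand":45},{"x":0,"y":-55,"z":0,"rx":0,"ry":0,"rz":0,"hand":45},{"x":0,"y":-55,"z":0,"rx":0,"ry":0,"rz":0,"hand":45},{"x":0,"y":0,"z":0,"rx":0,"ry":0,"rz":0,"hand":45}]' 60
python3 - <<'E'
from h import *
im=grab_frame("scene");tp=grab_frame("top")
for c,z in(("blue",45.8),("yellow",44.3),("red",49),("green",47.4)):
    for n,i,r in(("scene",im,(225,140,350,260)),("top",tp,(285,150,400,250))):
        for b in blobs(n,i,c,z,4,r):print(n,c,*b)
cv2.imwrite("pics/p5.png",cv2.resize(np.vstack([im[130:255,170:360,::-1],tp[150:265,260:450,::-1]]),None,fx=2.5,fy=2.5,interpolation=cv2.INTER_CUBIC)[:600])
E
```

```text
clock: 24.78
eef_pos: [546.4, -372.9, 184.3]
tcp_rot: [-3.14, 0.002, 2.965]
contact_force: [0.7, 0.5, -0.3]
opening: 0.529
grasp_force: 0.0
scene blue [343.  173.7] 33 [426.1  94.8]
scene blue [313.5 193. ] 34 [545.9  45.9]
scene blue [300.3 206.1] 16 [612.   33.6]
scene blue [288.1 218.1] 8 [668.6  22.8]
top blue [333.5 176.5] 4 [670.   24.3]
top blue [330.3 191.5] 27 [619.7  34.5]
top blue [326.2 211.7] 72 [552.9  47.2]
scene yellow [297.8 144.3] 6 [ 342.5 -102.7]
scene yellow [287.6 152. ] 200 [ 395.9 -115.3]
scene yellow [309.6 153.5] 116 [372.6 -44.8]
scene yellow [336.1 204.2] 48 [560.8 123.9]
scene yellow [324.2 217.9] 33 [625.2 113.5]
scene yellow [312.9 230.7] 18 [681.5 103.8]
top yellow [309.1 172.2] 10 [683.8 105.1]
top yellow [306.2 187.3] 34 [633.1 113.8]
top yellow [302.7 207.2] 72 [566.7 124.4]
scene red [271.6 171.5] 83 [ 513.  -112.7]
scene red [256.9 183.1] 46 [ 580.  -126.9]
scene red [244.8 194.9] 24 [ 639.8 -133.1]
top red [381.1 185.1] 14 [ 642.6 -131.9]
top red [378.4 200.6] 51 [ 590.9 -122.4]
top red [374.9 222.2] 137 [ 520.3 -110.5]
scene green [291.5 182.4] 41 [531.8 -33.8]
scene green [278.1 194.8] 15 [597.9 -45.5]
scene green [266.  206.7] 7 [656.  -53.8]
top green [354.4 195.3] 30 [607.7 -44.5]
top green [350.7 216.3] 90 [538.7 -32.3]
```

View pics/p5.png

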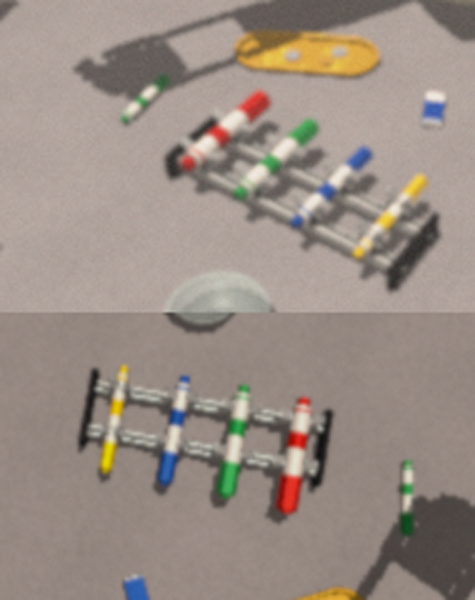

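The picture shows all four markers seated parallel in the order yellow, blue, green, red, with every cap toward the robot and the band centres lined up to within about 2 mm. The other things on the desk are where they were, so I am handing in.

```bash
python3 -c "
from rig import *
print(sign_off())"
```

```text
the job is handed in; nothing more can be done
None
```

The blue and green markers are pressed home in their clips, so the rack now runs yellow, blue, green, red with all caps the same way; I handed the job in at about 25 s, and the verdict wasn't shown.

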